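Slide the drinks round the marked desk spots

ROBOT

A 6-joint arm with a two-finger parallel gripper is mounted at the origin on a cart in front of the work surface, level with it; the furniture and walls round the work are solid. World frame = base frame: x ahead of the robot, y to its left, z up, the work surface at z = 0. Lengths are in m, angles in rad, forces in N, time in s.
With the tool pointing down it reaches from about 0.3 to 0.95 m from the base axis. Payload 3.1 kg.
Tool frame: the origin (TCP) lies at the centre of the arm's flange, where the gripper is bolted on; the fingertips stand 173 mm ahead of it and the grasp point (between the pads) lies 155 mm ahead of it (grasp_offset is the distance from the TCP to the grasp point, in m); z points along the fingers, y is the line along which they close (so a half turn about z gives the same grasp; the last joint's range is limited). The gripper opens to 85 mm and grips with 20 to 120 N. Pads are 22 mm wide; open, the fingers measure 114 mm over their backs; the gripper's body (76 mm by 85 mm) begins 54 mm behind the grasp point. The pads swing forward as they close: fully open they stand 13 mm farther back than shut.
Start: joints at [1.068, 0.308, 1.634, -0, 1.2, -0.07], TCP at [0.262, 0.567, 0.405] pointing down, gripper open.
Joint ranges: [-3.06, 3.06], [-0.79, 1.96], [0.05, 2.63], [-1.19, 4.34], [0.05, 2.64], [-2.94, 2.94]. Speed limits (rad/s): [2.79, 2.79, 3.14, 3.14, 3.14, 3.14].

INTERFACE

Orientations are given as a rotation vector (axis times angle).
In Python, from workcell import * gives the robot as it stands.
- The arm moves only by the tool carry_out, never from a script. Its argument "motion" is a list of rows, each a list of 4 numbers: the shift along the tool's x, y, z in cm, then the turn about the tool's z in rad. A call has 1 to 10 rows; each row shifts and turns the commanded pose from where the row before left it, along the tool's axes as they then stand; what a row does not reach is not made up. A row lasts 1/8 s, in which the tool goes at most 62.5 mm and 10.7 degrees, less where a joint would pass 70% of its speed; a pose out of reach is approached as far as the arm can. A call is refused whole if a number of a shift passes 6.25 or a number of a turn 0.188, either way. A call with a gripper value outside its range is refused whole. "claw" is the opening, from 0 (shut) to 1 (fully open), set as the call begins (left out, the last holds). The fingers move at their own pace and stop on an object; the grip force is fixed at half the most. Time passes only in rows, so rows that do not move let the fingers close. It gives the time, the measured TCP pose, the force, the opening and the grip force at its end, in the units of the state.
- read_state(): the state, without advancing time (a new reading comes with each control period).
- snapshot(name): name is "side" or "top" or "wrist"; returns a dict with "img" (400x640x3 uint8, blue, green, red), "range_z" (400x640 float32, m along the optical axis (not along the pixel's ray), 0 where there is no reading), "K" (3x3 intrinsics, pixels), "xyz" and "attitude" of the camera in the world; the wrist camera has in their place "hand_eye" (4x4, takes a point from camera to tool coordinates, whose origin is the TCP and whose axes are the flange's). Camera axes: x right, y down, z forward; pixel columns grow to the right and rows downward; lengths in m; the calibration is good to about 2 mm. The wrist camera is an equidistant fisheye: a pixel r from the principal point sees the ray r / f radians off the axis. A picture is of the moment at which its call begins: read the wrist's pose just before it.
- finish_job(): hands the job in; it is judged then, once.
The state is a dict: "time_s": time; "joint_pos": joint angles; "joint_velocities": joint speeds; "effort": joint torques, N m; "tcp_pos": TCP position; "tool_rot": TCP orientation; "force": force on the tool from outside, world axes, zero at the start; "wrist_torque": the same for the moment, N m; "opening": finger opening in m; "grip_force": force on a finger pad.
Only numpy, scipy, OpenCV 4.12 (cv2) and the standard library are available. Lean on these libraries where they do the work, as an engineer would, in place of code of your own. Each camera call takes 0.05 s, during which the arm holds its last target. There are 200 camera calls.

TASK

The steel tumbler is standing on the red-rimmed spot where my mug belongs: slide the tumbler to the middle of the free green-rimmed spot, then slide the blue mug from the blue-rimmed spot to the middle of the red-rimmed one and leave its handle pointing straight towards the robot's side of the desk. Keep both upright and their bottoms on the desk all the way, never lifted, and steer between the other things on the desk without shifting or toppling any of them. Let go of each when it is in place.

Things in the scene. Friction and masses are not known exactly. Their poses are not given: they have to be found in the camera images.
- tumbler: Loose drinking tumbler, 0.25 kg: upright steel cylinder 60 mm in diameter to 88 mm high (bottom edge chamfered to 54 mm), black rubber band near the foot, black lid 58 mm in diameter to 101 mm, small grey tab to 105 mm. Starts within 6 mm of the middle of the red-rimmed spot. Origin at the centre of its underside. Grip it from above across the steel body, at any yaw.
- mug: Loose dark blue mug, 0.27 kg, 95 mm high, body 92 mm in diameter (foot 70 mm). Origin on the underside, 17 mm from the centre line. The handle sticks out along the mug's -y, to 80 mm from the centre line; height 12 to 86 mm; solid, no loop to thread, up to 30 mm thick along x above 51 mm, 15 mm below. Starts within 25 mm of the middle of the blue-rimmed spot, handle up to 65 degrees off -x.
- mug_center (a point): Point on the mug's centre line at its underside, 17 mm along +y of the mug's own frame; this point is to come to the middle of the red-rimmed spot. Axes as the mug's.
- mug_handle (a point): Point in the upper part of the mug's handle, 67 mm from the centre line along the mug's -y, 68 mm above the underside: where to pinch it. Axes as the mug's.
- ring_red: Flat white round sticker on the desk (no height to the touch), 110 mm in diameter, with a red rim 8 mm wide and a red dot in the middle. Origin at its centre on the desk top; its axes are the world's: -x points to the robot's side of the desk. Fixed.
- ring_green: The same kind of sticker with a green rim and dot, free at the start. Origin at its centre. Fixed.
- ring_blue: The same kind of sticker with a blue rim and dot, where the mug starts. Origin at its centre. Fixed. The red-rimmed spot lies in the middle, the green and the blue one to its left and right, either way round. Front edge of the desk top: x = 0.415 m (nearer where y is below -0.21 m); a bookshelf overhangs it from x = 0.61 m on, underside 0.475 m up.
- pawn: Bystander, loose: red turned game piece, base 40 mm in diameter to 22 mm high, above that 22 mm in diameter, 74 mm tall. Stands near the front edge, between two stickers. Origin at the centre of its underside.
- glue_stick: Bystander, loose and light: upright yellow glue stick with red cap, 27 mm in diameter, 92 mm tall. Stands near the front edge, between two stickers. Origin at the centre of its underside.
- pin_jar: Bystander, loose: white jar with black lid, 52 mm in diameter, 70 mm tall. Stands behind the row, between two stickers. Origin at the centre of its underside.
- cone: Bystander, loose and light: small toy traffic cone, red and white, square black base 58 x 58 x 5 mm, cone 42 mm in diameter at the base, 70 mm tall. Stands behind the row, between two stickers. Origin at the centre of its underside.
- note_block: Bystander, loose: block of yellow sticky notes 77 x 77 x 24 mm, behind the right-hand sticker. Origin at the centre of its underside. Farther off stand fixed things: a keyboard and the monitor foot (behind x = 0.64 m), a mouse and a stapler (at the near right, x below 0.36 m), a clock, a microphone.

How it is judged:
By the outcome, as a careful person would: the job done as asked, in the order asked, and still so for the second after the job is handed in, with the robot touching nothing.
It also fails if it takes over 62 s, if anything falls off the work surface, if the arm or the gripper's body presses on something with over 40 N, if the wrist force passes 120 N, or if a joint passes its speed limit or range.

## Working session

There is one attempt and no reset: what is moved stays moved. The work goes in short steps, Python scripts to look and compute and a tool call to move; the robot and the scene stay as the last step left them, time stands still between calls to the robot, and variables do not carry over. Pictures are saved under pics/ and viewed, at most 10 in all, crops included, and the job is handed in when it is done.

Besides the shell and the picture viewer there is one more tool, called after ">>>" as name([rows], argument=value, ...), one row to a line, values as JSON. carry_out: Moves the arm, as the interface text tells. Its arguments: {"type":"object","properties":{"motion":{"type":"array"},"claw":{"type":"number"}},"required":["motion"]}

```bash
mkdir -p pics; cat > h.py <<'E'
from workcell import *
import numpy as np,cv2
from scipy.spatial.transform import Rotation as R
def rot(a):
    a=np.array(a,float)
    return a if a.shape==(3,3) else R.from_rotvec(a).as_matrix()
def points(s):
    K=s["K"];z=s["range_z"];v,u=np.mgrid[:400,:640]
    p=np.dstack([(u-K[0][2])/K[0][0]*z,(v-K[1][2])/K[1][1]*z,z])
    return p@rot(s["attitude"]).T+np.array(s["xyz"])
E
python3 - <<'E'
from h import *
st=read_state();print({k:np.round(v,3).tolist() for k,v in st.items()})
for n in("top","side"):
    s=snapshot(n);print(n,np.round(s["K"],1).tolist(),s["xyz"],s["attitude"])
    np.savez(f"{n}.npz",**s)
    cv2.imwrite(f"pics/{n}0.png",s["img"])
E
```

```text
{'time_s': 0.0, 'joint_pos': [1.068, 0.309, 1.635, 0.0, 1.2, -0.07], 'joint_velocities': [0.001, -0.002, 0.001, 0.002, 0.001, -0.001], 'effort': [0.0, -41.525, -27.667, -0.0, 0.01, -0.0], 'tcp_pos': [0.262, 0.567, 0.403], 'tool_rot': [-0.674, -3.068, 0.003], 'force': [0.304, -0.025, 0.11], 'wrist_torque': [-0.008, -0.013, 0.015], 'grip_force': 0.0, 'opening': 0.085}
top [[378.3, 0.0, 320.7], [0.0, 378.3, 198.2], [0.0, 0.0, 1.0]] [0.50567716 0.03037213 0.99265475] [-2.19808163  2.18358636 -0.07423037]
side [[433.9, 0.0, 323.6], [0.0, 433.9, 195.3], [0.0, 0.0, 1.0]] [0.5534984  0.77947206 0.76871874] [ 0.07934237 -2.87453134  1.26394737]
```

View pics/top0.png

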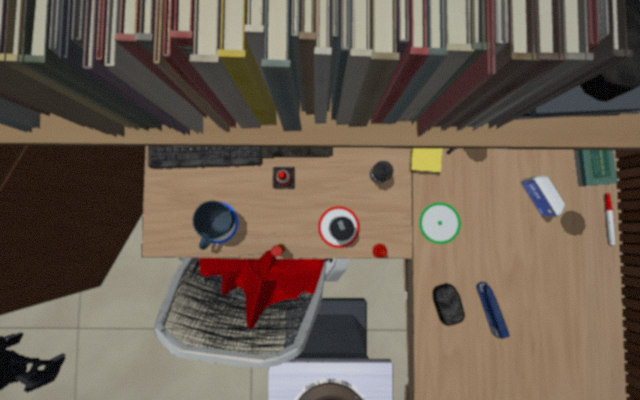

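View pics/side0.png

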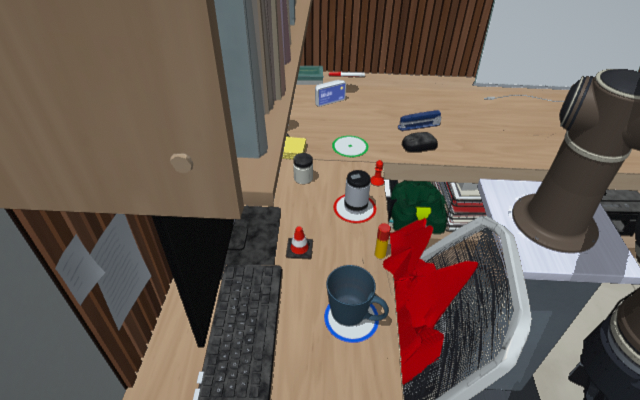

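Top view: mug at (215,222) on the blue spot (left), with its handle at (205,242). The tumbler is at (342,230) on red and green is at (440,223). Glue stick (278,252), pawn (380,250), cone (284,177), jar (382,173).

```bash
python3 - <<'E'
from h import *
t=dict(np.load("top.npz"));P=points(t);im=t["img"];hsv=cv2.cvtColor(im,cv2.COLOR_BGR2HSV)
H,S,V=cv2.split(hsv)
def ray(uv,z):
    K=t["K"];d=rot(t["attitude"])@np.array([(uv[0]-K[0,2])/K[0,0],(uv[1]-K[1,2])/K[1,1],1]);o=t["xyz"]
    return o+d*(z-o[2])/d[2]
X,Y,Z=P[...,0],P[...,1],P[...,2]
print("desk z",np.median(Z[195:240,255:310]))
flat=abs(Z)<.012
red=((H<8)|(H>172))&(S>120)&(V>90)
for n,m in(("red",red&flat),("green",(H>50)&(H<85)&(S>100)&flat),("blue",(H>100)&(H<125)&(S>150)&(V>110)&flat)):
    m=m&(X>.4)&(X<.6)&(Y>-.35)&(Y<.4);q=np.argwhere(m)[:,::-1]
    G=np.array([ray(a,0) for a in q])
    # circle fit
    from scipy.optimize import least_squares
    f=least_squares(lambda c:np.hypot(G[:,0]-c[0],G[:,1]-c[1])-.051,G.mean(0)[:2],loss='soft_l1',f_scale=.003)
    print(n,len(q),f.x.round(4),"cost",np.sqrt(2*f.cost/len(q)).round(4))
# object blobs: by height
reg=(X>.40)&(X<.66)&(Y>-.35)&(Y<.42)&(Z>.015)&(Z<.15)
k,l,s,c=cv2.connectedComponentsWithStats(reg.astype(np.uint8))
for i in range(1,k):
    if s[i,4]<15: continue
    m=l==i;zt=np.percentile(Z[m],95);tp=m&(Z>zt-.008)
    print(s[i].tolist(),"ztop",zt.round(3),"topmean",np.round([X[tp].mean(),Y[tp].mean()],4),"bbox x",X[m].min().round(3),X[m].max().round(3),"y",Y[m].min().round(3),Y[m].max().round(3))
s=dict(np.load("side.npz"));PS=points(s);X,Y,Z=[PS[...,i] for i in range(3)]
reg=(X>.40)&(X<.66)&(Y>-.35)&(Y<.42)&(Z>.015)&(Z<.15)
k,l,s2,c=cv2.connectedComponentsWithStats(reg.astype(np.uint8))
print("side")
for i in range(1,k):
    if s2[i,4]<25: continue
    m=l==i;zt=np.percentile(Z[m],98);tp=m&(Z>zt-.008)
    print(s2[i].tolist(),"ztop",zt.round(3),"topmid",np.round([(X[tp].max()+X[tp].min())/2,(Y[tp].max()+Y[tp].min())/2],4),"x",X[m].min().round(3),X[m].max().round(3),"y",Y[m].min().round(3),Y[m].max().round(3))
# mug in both: points between z .02..0.1 near the blue ring
for nm,Q in(("top",P),("side",PS)):
    q=Q[(Q[...,2]>.06)&(Q[...,2]<.105)&(Q[...,1]>.2)&(Q[...,1]<.42)&(Q[...,0]>.38)&(Q[...,0]<.6)]
    g=np.zeros((30,44),int)
    for p in q: 
        a,b=int((p[0]-.38)/.0075),int((p[1]-.2)/.005)
        if 0<=a<30 and 0<=b<44:g[a,b]+=1
    print(nm);print("\n".join("".join(".#"[min(v,1)] for v in r[::-1]) for r in g[::-1]))
E
```

```text
desk z -0.0014244599496213706
red 478 [ 0.493  -0.0193] cost 0.0152
green 300 [ 0.5067 -0.2852] cost 0.0029
blue 67 [0.504  0.2984] cost 0.0011
[370, 161, 23, 23, 405] ztop 0.072 topmean [ 0.6336 -0.1244] bbox x 0.608 0.658 y -0.149 -0.099
[411, 163, 30, 10, 230] ztop 0.025 topmean [ 0.6494 -0.2454] bbox x 0.637 0.66 y -0.282 -0.206
[276, 170, 14, 15, 159] ztop 0.069 topmean [0.6221 0.125 ] bbox x 0.604 0.639 y 0.109 0.142
[192, 201, 43, 49, 940] ztop 0.094 topmean [0.508  0.2925] bbox x 0.438 0.555 y 0.24 0.333
[329, 216, 25, 25, 498] ztop 0.103 topmean [ 0.4914 -0.023 ] bbox x 0.464 0.521 y -0.051 0.007
[260, 244, 25, 21, 246] ztop 0.093 topmean [0.4374 0.1314] bbox x 0.4 0.451 y 0.118 0.181
[375, 246, 12, 11, 87] ztop 0.071 topmean [ 0.4329 -0.125 ] bbox x 0.421 0.446 y -0.134 -0.113
side
[294, 138, 19, 43, 578] ztop 0.072 topmid [ 0.6349 -0.1204] x 0.61 0.66 y -0.28 -0.094
[373, 160, 10, 22, 134] ztop 0.072 topmid [ 0.4353 -0.1205] x 0.422 0.446 y -0.128 -0.108
[344, 170, 27, 41, 905] ztop 0.104 topmid [ 0.4926 -0.019 ] x 0.463 0.523 y -0.047 0.013
[375, 223, 16, 32, 365] ztop 0.
[... 2319 characters left out ...]
..............###........
.................###............###.........
..................###.#.......####..........
...................######.#######...........
....................##########..............
...................####.....................
...................####.....................
..................####......................
...................##.......................
............................................
............................................
............................................
............................................
............................................
............................................
............................................
```

>>> carry_out([
  [-2, -2, 0, 0],
  [-3.5, -3.4, 0, 0],
  [-3.8, -3.7, 0, 0],
  [-3.8, -3.7, 0, 0],
  [-3.8, -3.7, 0, 0],
  [-3.8, -3.7, 0, 0],
  [-3.8, -3.7, 0, 0],
  [-3.8, -3.7, 0, 0],
  [-3.8, -3.7, 0, 0],
  [-3.8, -3.7, 0, 0],
], claw=1)

```text
time_s: 1.35
tcp_pos: [0.4414, 0.0974, 0.4045]
tool_rot: [-0.674, -3.068, -0.0]
force: [0.6, 0.7, 0.3]
opening: 0.0851
grip_force: 0.0
```

>>> carry_out([
  [-3.8, -3.6, 2, 0],
  [-3.4, -3.2, 2, 0],
  [-2.2, -2, 2, 0],
  [0, 0, 0, 0],
  [0, 0, 0, 0],
])

```text
time_s: 1.98
tcp_pos: [0.4894, -0.0199, 0.3446]
tool_rot: [-0.675, -3.067, -0.001]
force: [0.3, -0.4, 0.5]
opening: 0.0853
grip_force: 0.0
```

```bash
cat >> h.py <<'E'
from scipy.optimize import least_squares
def wristpts(s,st):
    K=s["K"];v,u=np.mgrid[:400,:640]
    x=(u-K[0][2])/K[0][0];y=(v-K[1][2])/K[1][1];r=np.hypot(x,y)+1e-9
    t=np.minimum(r,1.5)
    d=np.dstack([x/r*np.tan(t),y/r*np.tan(t),np.ones_like(r)])
    T=np.array(s["hand_eye"]);Rt=rot(st["tool_rot"])
    D=d@T[:3,:3].T@Rt.T
    o=Rt@T[:3,3]+np.array(st["tcp_pos"])
    P=o+D*s["range_z"][...,None];P[(s["range_z"]<=0)|(r>1.4)]=np.nan
    G=o+D*(-o[2]/D[...,2])[...,None]
    return P,G,o,D
def masks(im):
    H,S,V=cv2.split(cv2.cvtColor(im,cv2.COLOR_BGR2HSV))
    return {"red":((H<8)|(H>172))&(S>120)&(V>70),"green":(H>50)&(H<85)&(S>100)&(V>50),"blue":(H>100)&(H<125)&(S>150)&(V>90)}
NOM={"red":(.495,-.0175),"green":(.507,-.285),"blue":(.505,.296)}
def rings(P,G,im,only=None):
    out={}
    for n,m in masks(im).items():
        if only and n not in only: continue
        c=np.array(NOM[n])
        g=G[m&(abs(P[...,2])<.012)][:,:2]
        if len(g)<20: continue
        for _ in range(3):
            d=np.hypot(*(g-c).T);h=g[(d>.04)&(d<.063)]
            if len(h)<20: break
            c=least_squares(lambda c:np.hypot(*(h-c).T)-.051,c,loss='soft_l1',f_scale=.002).x
        out[n]=(c.round(4).tolist(),len(h))
    return out
def axes():
    st=read_state();Rt=rot(st["tool_rot"]);return st,np.array(st["tcp_pos"]),Rt,np.arctan2(Rt[1,1],Rt[0,1])
E
python3 - <<'E'
from h import *
st,p,Rt,yaw=axes();print(st["time_s"],p.round(4),yaw,st["joint_pos"],st["force"])
s=snapshot("wrist");np.savez("w1.npz",**s,tcp_pos=st["tcp_pos"],tool_rot=st["tool_rot"])
cv2.imwrite("pics/w1.png",s["img"]);print(s["K"].tolist(),np.round(s["hand_eye"],3).tolist())
P,G,o,D=wristpts(s,st);print("rings",rings(P,G,s["img"]))
for n in("top","side"):
    t=dict(np.load(n+".npz"));Q=points(t)
    o2=t["xyz"];Gq=o2+(Q-o2)*(-o2[2]/(Q[...,2]-o2[2]))[...,None];print(n,rings(Q,Gq,t["img"]))
m=(P[...,2]>.015)&(P[...,2]<.15)&(P[...,0]>.4)&(P[...,0]<.68)&(abs(P[...,1])<.4)
k,l,s2,c=cv2.connectedComponentsWithStats(m.astype(np.uint8))
for i in range(1,k):
    if s2[i,4]<40: continue
    q=P[l==i];zt=np.percentile(q[:,2],97);tp=q[q[:,2]>zt-.008]
    print(s2[i].tolist(),zt.round(3),"topmid",((tp.max(0)+tp.min(0))/2)[:2].round(4),"min",q.min(0).round(3),"max",q.max(0).round(3))
E
```

```text
1.975 [ 0.4894 -0.0199  0.3446] 1.137636072691269 [-1.29677086e-01  1.18377216e-01  1.99783107e+00  6.32705174e-04
  1.02626391e+00 -1.26764128e+00] [ 0.30133638 -0.35029737  0.53655458]
[[309.70691628693146, 0.0, 321.11130276175095], [0.0, 309.70691628693146, 196.63668170368086], [0.0, 0.0, 1.0]] [[0.0, -0.952, -0.307, 0.078], [1.0, 0.0, 0.0, 0.0], [-0.0, -0.307, 0.952, 0.032], [0.0, 0.0, 0.0, 1.0]]
rings {'red': ([0.4959, -0.0189], 1522), 'green': ([0.5078, -0.2834], 718), 'blue': ([0.5048, 0.2983], 617)}
top {'red': ([0.495, -0.0199], 322), 'green': ([0.5067, -0.2852], 294), 'blue': ([0.5037, 0.2983], 97)}
side {'red': ([0.4957, -0.018], 217), 'green': ([0.508, -0.2839], 143), 'blue': ([0.5042, 0.2995], 310)}
[440, 22, 29, 33, 617] 0.042 topmid [0.4054 0.1634] min [0.4   0.146 0.015] max [0.425 0.181 0.046]
[542, 27, 92, 119, 6954] 0.093 topmid [0.5099 0.2866] min [0.438 0.239 0.015] max [0.558 0.334 0.095]
[427, 52, 61, 36, 1646] 0.092 topmid [0.4392 0.1313] min [0.426 0.118 0.015] max [0.453 0.145 0.093]
[282, 156, 76, 92, 5506] 0.103 topmid [ 0.4934 -0.0224] min [ 0.463 -0.052  0.015] max [0.522 0.008 0.105]
[179, 165, 38, 34, 769] 0.072 topmid [ 0.4346 -0.1245] min [ 0.423 -0.134  0.015] max [ 0.446 -0.113  0.073]
[608, 179, 18, 14, 55] 0.017 topmid [0.6739 0.3738] min [0.668 0.351 0.015] max [0.68  0.396 0.017]
[470, 218, 41, 42, 1055] 0.069 topmid [0.623  0.1254] min [0.606 0.108 0.015] max [0.635 0.143 0.07 ]
[268, 304, 47, 42, 1462] 0.069 topmid [ 0.6253 -0.1212] min [ 0.609 -0.145  0.015] max [ 0.65  -0.098  0.07 ]
[240, 342, 11, 11, 45] 0.022 topmid [ 0.6549 -0.2078] min [ 0.645 -0.211  0.015] max [ 0.665 -0.204  0.022]<stdin>:8: RuntimeWarning: divide by zero encountered in divide
<stdin>:8: RuntimeWarning: invalid value encountered in multiply
```

View pics/w1.png

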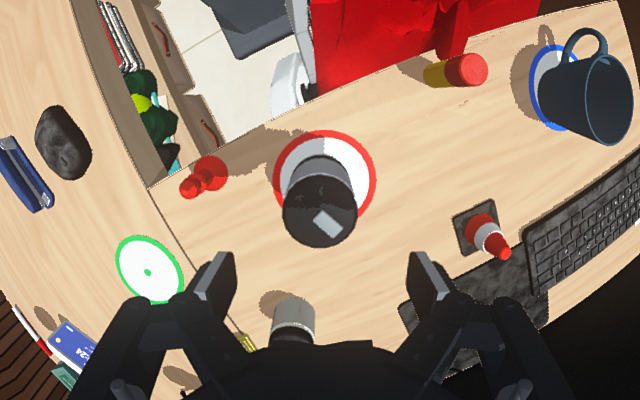

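The wrist view shows the tumbler at (320,200) on the red spot, the pawn at (205,177) and the green spot at (150,270). Positions agree between cameras.

>>> carry_out([
  [-0.4, 0, 0, 0],
  [0, 0, 3, 0],
  [0, 0, 4, 0],
  [0, 0, 3, 0],
  [0, 0, 2, 0],
  [0, 0, 1, 0],
  [0, 0, 0, 0],
])

```text
time_s: 2.9
tcp_pos: [0.4934, -0.0215, 0.2146]
tool_rot: [-0.673, -3.068, 0.0]
force: [-0.3, 1.5, 0.7]
opening: 0.0856
grip_force: 0.0
```

>>> carry_out([
  [0, 0, 0, 0],
  [0, 0, 0, 0],
  [0, 0, 0, 0],
  [0, 0, 0, 0],
  [0, 0, 0, 0],
  [0, 0, 0, 0],
], claw=0)

```text
time_s: 3.65
tcp_pos: [0.494, -0.0221, 0.2163]
tool_rot: [0.674, 3.066, 0.0]
force: [-1.7, -1.0, 4.8]
opening: 0.0591
grip_force: 64.0
```

```bash
cat >> h.py <<'E'
def plan(wps,yaw):
    "world-displacement waypoints -> tool x,y cm"
    tx=np.array([-np.sin(yaw),np.cos(yaw)]);ty=np.array([np.cos(yaw),np.sin(yaw)])
    for a,b in zip(wps[:-1],wps[1:]):
        d=np.subtract(b,a)*100;print(a,b,"tool x,y cm",(d@tx).round(2),(d@ty).round(2),"len",np.hypot(*d).round(2))
E
python3 - <<'E'
from h import *
st,p,Rt,yaw=axes();print(st["time_s"],p.round(4),yaw,st["force"],st["opening"],st["grip_force"])
s=snapshot("side");Q=points(s)
q=Q[(Q[...,2]>.03)&(Q[...,2]<.11)&(abs(Q[...,0]-.493)<.05)&(abs(Q[...,1]+.02)<.045)];print(q.min(0),q.max(0))
x,y=p[:2].round(4)
plan([(x,y),(.53,-.085),(.53,-.165),(.5077,-.284)],yaw)
E
```

```text
3.65 [ 0.494  -0.0221  0.2163] 1.138008924315751 [-1.65979313 -1.02449869  4.76619969] 0.059084107905073284 63.98180902004242
[ 0.46117191 -0.06389598  0.0300097 ] [0.52245686 0.02492959 0.10987552]
(np.float64(0.494), np.float64(-0.0221)) (0.53, -0.085) tool x,y cm -5.91 -4.2 len 7.25
(0.53, -0.085) (0.53, -0.165) tool x,y cm -3.36 -7.26 len 8.0
(0.53, -0.165) (0.5077, -0.284) tool x,y cm -2.97 -11.74 len 12.11
```

>>> carry_out([
  [-0.9, -0.6, 0, 0],
  [-1.6, -1.1, 0, 0],
  [-1.7, -1.2, 0, 0],
  [-1.7, -1.3, 0, 0],
  [-0.84, -1.8, 0, 0],
  [-0.84, -1.8, 0, 0],
  [-0.84, -1.8, 0, 0],
  [-0.84, -1.8, 0, 0],
])

```text
time_s: 4.7
tcp_pos: [0.5303, -0.1644, 0.2162]
tool_rot: [0.677, 3.066, 0.004]
force: [0.3, 5.5, 5.7]
opening: 0.0588
grip_force: 65.5
```

>>> carry_out([
  [-0.5, -2.0, 0, 0],
  [-0.5, -2.0, 0, 0],
  [-0.5, -2.0, 0, 0],
  [-0.5, -2.0, 0, 0],
  [-0.4, -1.7, 0, 0],
  [-0.3, -1.2, 0, 0],
  [-0.2, -0.7, 0, 0],
  [0, 0, 0, 0],
  [0, 0, 0, 0],
])

```text
time_s: 5.82
tcp_pos: [0.5077, -0.2822, 0.2163]
tool_rot: [0.676, 3.066, 0.0]
force: [-0.2, 1.7, 7.0]
opening: 0.0586
grip_force: 65.4
```

```bash
python3 - <<'E'
from h import *
st,p,Rt,yaw=axes();print(st["time_s"],p.round(4),yaw,st["force"],st["opening"],st["grip_force"])
for n in("top","side"):
    s=snapshot(n);Q=points(s);m=(Q[...,2]>.03)&(Q[...,2]<.11)&(abs(Q[...,0]-.508)<.06)&(abs(Q[...,1]+.284)<.06)
    q=Q[m];print(n,q.min(0),q.max(0),s["img"].shape)
    cv2.imwrite(f"pics/{n}2.png",s["img"])
cv2.imwrite("pics/c2.png",cv2.resize(s["img"][60:280,240:460],None,fx=2.5,fy=2.5))
E
```

```text
5.825 [ 0.5077 -0.2822  0.2163] 1.1367231912212392 [-0.22021604  1.7497144   6.95745489] 0.05860508008793494 65.41695356369019
top [ 0.47647741 -0.2814183   0.03102012] [ 0.54094141 -0.22452549  0.10941394] (400, 640, 3)
side [ 0.47249044 -0.33227851  0.03023724] [ 0.54383468 -0.22425715  0.10981781] (400, 640, 3)
```

View pics/c2.png

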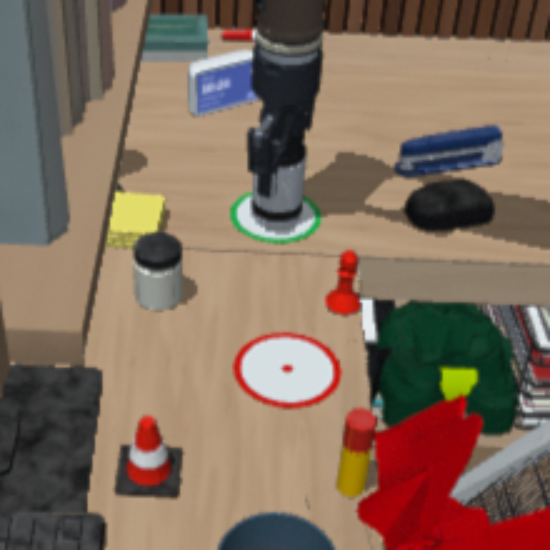

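The crop shows the tumbler at (278,190) centred on the green spot, and the bystanders in place. A small touch, then I release it.

>>> carry_out([
  [-0.1, -0.1, 0, 0],
  [0, 0, 0, 0],
  [0, 0, 0, 0],
])

```text
time_s: 6.3
tcp_pos: [0.5079, -0.2828, 0.2162]
tool_rot: [0.676, 3.067, 0.003]
force: [-0.2, 6.1, 8.6]
opening: 0.0587
grip_force: 65.5
```

>>> carry_out([
  [0, 0, 0, 0],
  [0, 0, 0, 0],
  [0, 0, 0, 0],
  [0, 0, 0, 0],
  [0, 0, -2, 0],
  [0, 0, -4, 0],
  [0, 0, -4, 0],
  [0, 0, -4, 0],
  [0, 0, 0, 0],
], claw=1)

```text
time_s: 7.42
tcp_pos: [0.5094, -0.284, 0.3608]
tool_rot: [0.672, 3.058, -0.006]
force: [0.5, 0.5, 0.8]
opening: 0.0854
grip_force: 0.0
```

```bash
python3 - <<'E'
from h import *
st,p,Rt,yaw=axes();print(st["time_s"],p.round(4),yaw,st["force"],st["opening"])
s=snapshot("wrist");P,G,o,D=wristpts(s,st);print("rings",rings(P,G,s["img"]))
m=(P[...,2]>.03)&(P[...,2]<.12)&(abs(P[...,0]-.508)<.06)&(abs(P[...,1]+.284)<.06);q=P[m]
tp=q[q[:,2]>.09];print("tumbler",((tp.max(0)+tp.min(0))/2).round(4),q.min(0).round(3),q.max(0).round(3))
t=dict(np.load("w1.npz"));P,G,o,D=wristpts(t,dict(tcp_pos=t["tcp_pos"],tool_rot=t["tool_rot"]))
# mug: rim circle + handle from w1 and side
for n,Q in(("w1",P),("top",points(np.load("top.npz"))),("side",points(np.load("side.npz")))):
    q=Q[(Q[...,2]>.088)&(Q[...,2]<.1)&(abs(Q[...,0]-.51)<.055)&(abs(Q[...,1]-.288)<.055)][:,:2]
    c=q.mean(0)
    c=least_squares(lambda c:np.hypot(*(q-c).T)-.044,c,loss='soft_l1',f_scale=.003).x
    h=Q[(Q[...,2]>.05)&(Q[...,2]<.09)&(Q[...,0]<.5)&(Q[...,0]>.4)&(abs(Q[...,1]-.3)<.06)][:,:2]
    d=h-c;r=np.hypot(*d.T);d=d[(r>.055)&(r<.085)]
    a=np.arctan2(d[:,1],-d[:,0]);print(n,c.round(4),"handle off -x to +y deg",np.degrees(np.median(a)).round(1),np.degrees((a.min()+a.max())/2).round(1),len(a))
E
```

```text
7.425 [ 0.5094 -0.284   0.3608] 1.138119918232988 [0.46566533 0.45635827 0.79366172] 0.08536033767300935
rings {'red': ([0.496, -0.0197], 1243), 'green': ([0.5081, -0.2843], 1362), 'blue': ([0.5092, 0.2975], 173)}
tumbler [ 0.5072 -0.2822  0.0974] [ 0.477 -0.311  0.03 ] [ 0.536 -0.252  0.105]
w1 [0.5113 0.2854] handle off -x to +y deg 21.9 25.4 231
top [0.5099 0.2858] handle off -x to +y deg 23.5 24.7 47
side [0.5114 0.2891] handle off -x to +y deg 26.3 24.8 111
```

>>> carry_out([
  [1.2, 2.1, 0, 0],
  [2.5, 4.3, 0, 0],
  [2.5, 4.3, 0, 0],
  [2.5, 4.3, 0, 0],
  [2.5, 4.3, 0, 0],
  [2.5, 4.3, 0, 0],
  [2.5, 4.3, 0, 0],
  [2.5, 4.3, 0, 0],
  [2.5, 4.3, 0, 0],
  [2.5, 4.3, 0, 0],
])

```text
time_s: 8.72
tcp_pos: [0.4615, 0.1888, 0.353]
tool_rot: [-0.673, -3.065, 0.003]
force: [0.3, 0.1, -0.2]
opening: 0.0851
grip_force: 0.0
```

>>> carry_out([
  [2.5, 4.3, 0, 0],
  [2.5, 4.3, 0, 0],
  [1.3, 2.2, 0, 0],
  [0, 0, 0, 0],
  [0, 0, 0, 0],
])

```text
time_s: 9.35
tcp_pos: [0.4507, 0.3107, 0.3534]
tool_rot: [-0.673, -3.066, 0.004]
force: [-0.0, -0.2, 0.0]
opening: 0.0853
grip_force: 0.0
```

```bash
cat > mug.py <<'E'
from h import *
def mug(Q,c0,a0):
    "centre and handle azimuth (deg, world) from points near c0"
    q=Q[(Q[...,2]>.086)&(Q[...,2]<.1)&(np.hypot(Q[...,0]-c0[0],Q[...,1]-c0[1])<.053)][:,:2]
    c=least_squares(lambda c:np.hypot(*(q-c).T)-.044,c0,loss='soft_l1',f_scale=.003).x
    h=Q[(Q[...,2]>.055)&(Q[...,2]<.09)][:,:2];d=h-c;r=np.hypot(*d.T);d=d[(r>.056)&(r<.083)]
    a=(np.degrees(np.arctan2(d[:,1],d[:,0]))-a0+180)%360-180;a=a[abs(a)<35]
    return c.round(4),(a0+np.median(a)).round(1),(a0+(a.min()+a.max())/2).round(1),len(a)
E
python3 - <<'E'
from mug import *
st,p,Rt,yaw=axes();print(st["time_s"],p.round(4),yaw,st["joint_pos"])
s=snapshot("wrist");cv2.imwrite("pics/w3.png",s["img"]);P,G,o,D=wristpts(s,st);print("rings",rings(P,G,s["img"]))
print(mug(P,(.511,.2865),155))
E
```

```text
9.35 [0.4507 0.3107 0.3534] 1.1386477630921077 [ 5.24128013e-01  2.16986429e-01  1.86098001e+00 -4.40254420e-04
  1.06692591e+00 -6.14304235e-01]
rings {'red': ([0.4956, -0.0178], 402), 'green': ([0.5079, -0.282], 180), 'blue': ([0.5049, 0.2989], 855)}
(array([0.5109, 0.2872]), np.float64(155.4), np.float64(155.0), 517)
```

View pics/w3.png

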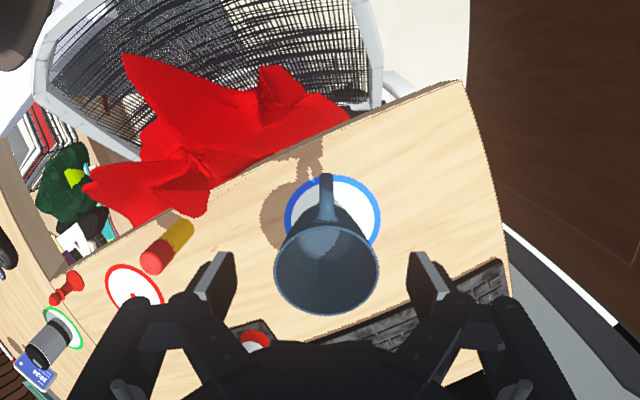

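The wrist view shows the mug rim at (326,270) with its handle at (327,195), centred between the fingers. I'll descend and pinch the handle.

>>> carry_out([
  [0.2, 0.4, 0, 0],
  [0, 0, 3, 0],
  [0, 0, 4, 0],
  [0, 0, 3, 0],
  [0, 0, 2, 0],
  [0, 0, 1, 0],
  [0, 0, 0, 0],
])

```text
time_s: 10.28
tcp_pos: [0.4517, 0.3152, 0.2243]
tool_rot: [-0.676, -3.067, 0.001]
force: [0.2, -0.3, -0.4]
opening: 0.0853
grip_force: 0.0
```

>>> carry_out([
  [0, 0, 0, 0],
  [0, 0, 0, 0],
  [0, 0, 0, 0],
  [0, 0, 0, 0],
  [0, 0, 0, 0],
  [0, 0, 0, 0],
  [0, 0, 0, 0],
  [0, 0, 0, 0],
], claw=0)

```text
time_s: 11.28
tcp_pos: [0.4518, 0.316, 0.2252]
tool_rot: [0.675, 3.068, 0.001]
force: [-1.9, 0.8, 5.8]
opening: 0.0192
grip_force: 57.1
```

```bash
python3 - <<'E'
from mug import *
st,p,Rt,yaw=axes();print(st["time_s"],p.round(4),yaw,st["force"],st["opening"],st["grip_force"])
s=snapshot("side");Q=points(s);print(mug(Q,(.511,.2865),155))
# rotation about the mug centre: n rows each turn w (tool z down: + turn lowers world yaw)
r=.067
for w in(.1,.11,.12): print(w,"row shift per turn w; tool x,y cm:",np.round([100*r*(1-np.cos(w)),100*r*np.sin(w)],3))
E
```

```text
11.275 [0.4518 0.316  0.2252] 1.1379293680808038 [-1.85471992  0.77343139  5.8357365 ] 0.019161974067443334 57.05374345394375
(array([0.5113, 0.2901]), np.float64(143.4), np.float64(150.0), 71)
0.1 row shift per turn w; tool x,y cm: [0.033 0.669]
0.11 row shift per turn w; tool x,y cm: [0.04  0.736]
0.12 row shift per turn w; tool x,y cm: [0.048 0.802]
```

>>> carry_out([
  [-0.03, 0.4, 0, 0.06],
  [-0.04, 0.73, 0, 0.11],
  [-0.04, 0.8, 0, 0.12],
  [-0.04, 0.8, 0, 0.12],
  [-0.04, 0.8, 0, 0.12],
  [-0.04, 0.8, 0, 0.12],
  [-0.04, 0.8, 0, 0.12],
  [-0.04, 0.8, 0, 0.12],
  [-0.04, 0.8, 0, 0.12],
  [-0.04, 0.8, 0, 0.12],
])

```text
time_s: 12.58
tcp_pos: [0.5112, 0.3558, 0.2252]
tool_rot: [-2.216, -2.223, 0.001]
force: [-4.0, 2.3, 5.1]
opening: 0.0191
grip_force: 57.2
```

>>> carry_out([
  [0, 0, 0, 0],
  [0, 0, 0, 0],
])

```text
time_s: 12.82
tcp_pos: [0.5116, 0.3554, 0.2252]
tool_rot: [-2.21, -2.232, -0.002]
force: [-1.0, 2.0, 5.0]
opening: 0.0186
grip_force: 57.4
```

```bash
python3 - <<'E'
from mug import *
st,p,Rt,yaw=axes();print(st["time_s"],p.round(4),yaw,st["force"],st["opening"],st["grip_force"])
for n in("side","top"):
    s=snapshot(n);Q=points(s);print(n,mug(Q,(.511,.2865),90))
    q=Q[(Q[...,2]>.03)&(Q[...,2]<.12)&(abs(Q[...,0]-.51)<.06)&(abs(Q[...,1]-.28)<.06)];print(q.min(0),q.max(0))
    cv2.imwrite(f"pics/{n}4.png",s["img"])
E
```

```text
12.825 [0.5116 0.3554 0.2252] 0.009690481412485573 [-1.03480635  2.00435677  4.9950477 ] 0.01864170058467189 57.40611343670025
side (array([0.5109, 0.2928]), np.float64(89.6), np.float64(88.9), 295)
[0.47850013 0.26724509 0.03307291] [0.5558074  0.33932491 0.09652432]
top (array([0.5093, 0.2889]), np.float64(89.0), np.float64(90.0), 60)
[0.46464899 0.24314874 0.03001959] [0.55475527 0.33992356 0.09753175]
```

View pics/side4.png

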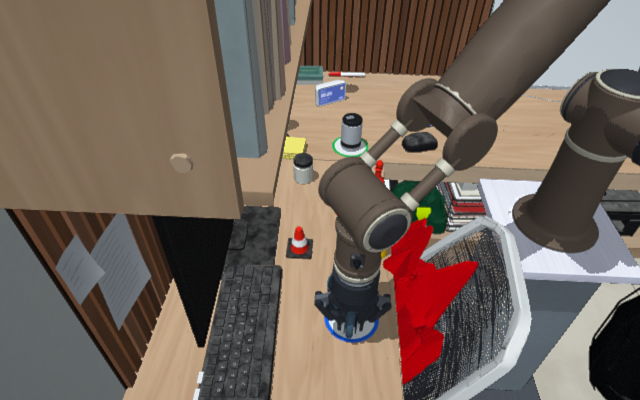

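Side view: the mug is on the blue spot at (350,322) with its handle turned to +y, and nothing else has moved. Next I slide it between the glue stick and the cone.

>>> carry_out([
  [-1, 0.2, 0, 0],
  [-1.5, 0.3, 0, 0],
  [-1.8, 0.3, 0, 0],
  [-1.7, 0.3, 0, 0],
  [-2, 0, 0, 0],
  [-2, 0, 0, 0],
  [-2, 0, 0, 0],
  [-1, 0, 0, 0],
  [0, 0, 0, 0],
])

```text
time_s: 14.05
tcp_pos: [0.5242, 0.2231, 0.2252]
tool_rot: [2.212, 2.229, 0.001]
force: [0.5, 1.5, 4.8]
opening: 0.0188
grip_force: 57.3
```

```bash
python3 - <<'E'
from mug import *
st,p,Rt,yaw=axes();print(st["time_s"],p.round(4),yaw,st["force"],st["opening"],st["grip_force"])
s=snapshot("top");Q=points(s);cv2.imwrite("pics/t5.png",cv2.resize(s["img"][140:270,180:360],None,fx=4,fy=4));print(mug(Q,(p[0],p[1]-.066),90))
E
```

```text
14.05 [0.5242 0.2231 0.2252] 0.007449157578786448 [0.51695479 1.53983358 4.82450246] 0.018827279550074225 57.345559747536754
  return _methods._mean(a, axis=axis, dtype=dtype,
  ret = ret.dtype.type(ret / rcount)
Traceback (most recent call last):
  File "mug.py", line 8, in mug
    return c.round(4),(a0+np.median(a)).round(1),(a0+(a.min()+a.max())/2).round(1),len(a)
                                                      ~~~~~^^
ValueError: zero-size array to reduction operation minimum which has no identity
```

View pics/t5.png

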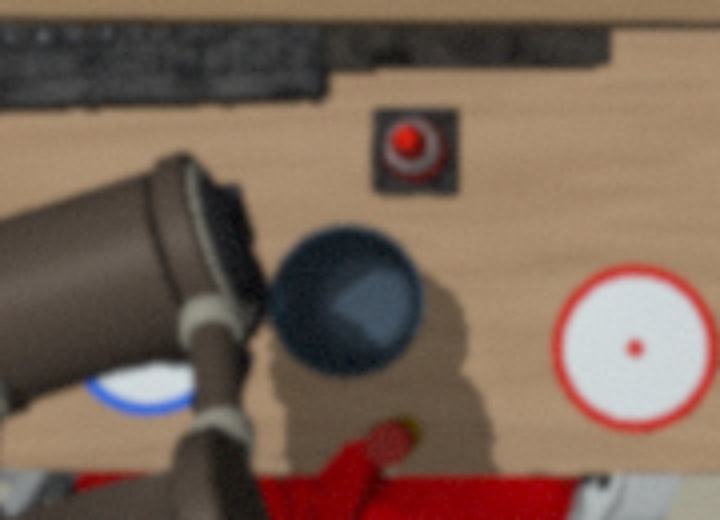

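The crop shows the mug at (347,300), with room to the cone base (edge row 193) and the glue stick (edge row ~418). Continuing straight.

>>> carry_out([
  [-1, 0, 0, 0],
  [-2, 0, 0, 0],
  [-2, 0, 0, 0],
  [-2, 0, 0, 0],
  [-2, 0, 0, 0],
  [-2, 0, 0, 0],
  [-1.8, -0.9, 0, 0],
  [-1.6, -0.9, 0, 0],
  [-1.2, -0.6, 0, 0],
  [-0.8, -0.4, 0, 0],
])

```text
time_s: 15.35
tcp_pos: [0.4971, 0.0596, 0.2254]
tool_rot: [2.212, 2.229, 0.003]
force: [1.5, 4.0, 5.8]
opening: 0.0192
grip_force: 58.0
```

>>> carry_out([
  [0, 0, 0, 0],
  [0, 0, 0, 0],
])

```text
time_s: 15.6
tcp_pos: [0.4968, 0.0595, 0.225]
tool_rot: [2.211, 2.23, 0.0]
force: [1.1, 1.7, 4.7]
opening: 0.0188
grip_force: 57.9
```

```bash
python3 - <<'E'
from mug import *
st,p,Rt,yaw=axes();print(st["time_s"],p.round(4),yaw,st["force"],st["opening"],st["grip_force"])
for n in("top","side"):
    s=snapshot(n);Q=points(s);cv2.imwrite(f"pics/{n}6.png",s["img"])
    try: print(n,mug(Q,(p[0],p[1]-.066),90))
    except Exception as e: print(e)
E
```

```text
15.6 [0.4968 0.0595 0.225 ] 0.008375257106732065 [1.05799059 1.73958247 4.65154231] 0.018790450225395928 57.87794308816956
zero-size array to reduction operation minimum which has no identity
side (array([ 0.4964, -0.0024]), np.float64(89.5), np.float64(88.2), 217)
  return _methods._mean(a, axis=axis, dtype=dtype,
  ret = ret.dtype.type(ret / rcount)
```

>>> carry_out([
  [-0.6, 0, 0, 0],
  [-0.6, 0, 0, 0],
  [-0.02, -0.4, 0, -0.06],
  [-0.05, -0.8, 0, -0.12],
  [-0.05, -0.8, 0, -0.12],
  [-0.05, -0.8, 0, -0.12],
  [-0.05, -0.8, 0, -0.12],
  [-0.05, -0.8, 0, -0.12],
  [-0.05, -0.8, 0, -0.12],
  [-0.05, -0.8, 0, -0.12],
])

```text
time_s: 16.95
tcp_pos: [0.4445, 0.0222, 0.2249]
tool_rot: [1.016, 2.972, 0.001]
force: [1.0, 4.7, 5.3]
opening: 0.0188
grip_force: 58.0
```

>>> carry_out([
  [-0.05, -0.8, 0, -0.12],
  [-0.05, -0.8, 0, -0.12],
  [-0.05, -0.8, 0, -0.12],
  [-0.05, -0.8, 0, -0.12],
  [-0.05, -0.8, 0, -0.12],
  [-0.02, -0.4, 0, -0.06],
  [0, 0, 0, 0],
  [0, 0, 0, 0],
  [0, 0, 0, 0],
])

```text
time_s: 18.08
tcp_pos: [0.429, -0.0184, 0.2242]
tool_rot: [-0.004, -3.137, -0.002]
force: [-2.8, 5.1, 8.8]
opening: 0.0192
grip_force: 58.6
```

```bash
python3 - <<'E'
from mug import *
st,p,Rt,yaw=axes();print(st["time_s"],p.round(4),yaw,st["force"],st["opening"],st["grip_force"])
for n in("top","side","wrist"):
    s=snapshot(n);cv2.imwrite(f"pics/{n}7.png",s["img"])
    Q=points(s) if n!="wrist" else wristpts(s,st)[0]
    try: print(n,mug(Q,(p[0]+.066,p[1]),180))
    except Exception as e: print(n,e)
E
```

```text
18.075 [ 0.429  -0.0184  0.2242] 1.5683876268927948 [-2.84143029  5.07871461  8.81743022] 0.019187228116185277 58.63409532350488
top zero-size array to reduction operation minimum which has no identity
side (array([ 0.4936, -0.0156]), np.float64(162.7), np.float64(175.1), 72)
wrist (array([ 0.4914, -0.0182]), np.float64(179.8), np.float64(179.6), 4330)
  return _methods._mean(a, axis=axis, dtype=dtype,
  ret = ret.dtype.type(ret / rcount)
```

View pics/side7.png

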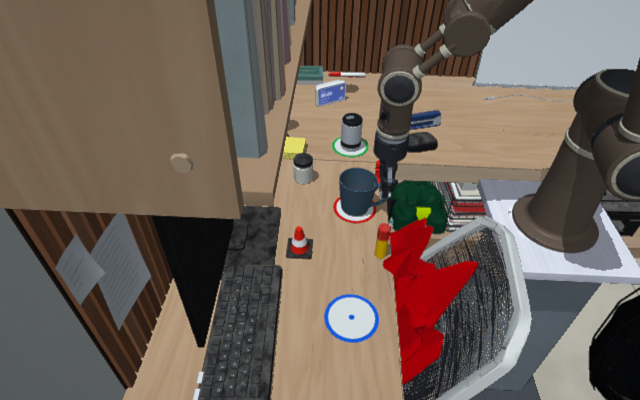

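Side view: the mug is on the red spot at (356,190), its handle towards the robot. All bystanders are standing. I'll nudge it 2–3 mm away from the robot, then release.

>>> carry_out([
  [-0.15, -0.05, 0, 0],
  [-0.15, -0.05, 0, 0],
  [0, 0, 0, 0],
  [0, 0, 0, 0],
])

```text
time_s: 18.73
tcp_pos: [0.4307, -0.0188, 0.2245]
tool_rot: [-0.004, -3.131, -0.004]
force: [-8.1, 7.1, 18.0]
opening: 0.019
grip_force: 60.1
```

```bash
python3 - <<'E'
from mug import *
st,p,Rt,yaw=axes();print(st["time_s"],p.round(4),yaw,st["force"])
s=snapshot("wrist");P,G,o,D=wristpts(s,st);print(mug(P,(p[0]+.066,p[1]),180),rings(P,G,s["img"]))
s=snapshot("side");print(mug(points(s),(p[0]+.066,p[1]),180))
E
```

```text
18.725 [ 0.4307 -0.0188  0.2245] 1.5682482647664546 [-8.06974774  7.07942883 18.0496116 ]
(array([ 0.4924, -0.0186]), np.float64(179.6), np.float64(178.8), 4363) {'red': ([0.4941, -0.0189], 928), 'green': ([0.5075, -0.283], 902), 'blue': ([0.5044, 0.2977], 495)}
(array([ 0.4946, -0.0157]), np.float64(163.1), np.float64(175.2), 74)
```

>>> carry_out([
  [0, 0, 0, 0],
  [0, 0, 0, 0],
  [0, 0, 0, 0],
  [0, 0, 0, 0],
  [0, 0, 0, 0],
  [0, 0, -2, 0],
  [0, 0, -4, 0],
  [0, 0, -4, 0],
  [0, 0, -4, 0],
  [0, 0, 0, 0],
], claw=1)

```text
time_s: 20.08
tcp_pos: [0.4356, -0.0193, 0.3682]
tool_rot: [0.004, 3.133, -0.002]
force: [0.1, -0.6, 0.4]
opening: 0.0854
grip_force: 0.0
```

```bash
python3 - <<'E'
from mug import *
st,p,Rt,yaw=axes();print(st["time_s"],p.round(4),yaw,st["force"])
s=snapshot("wrist");P,G,o,D=wristpts(s,st);print(mug(P,(.4945,-.018),180),rings(P,G,s["img"]))
cv2.imwrite("pics/w8.png",s["img"])
s=snapshot("side");Q=points(s);print(mug(Q,(.4945,-.018),180))
X,Y,Z=[Q[...,i] for i in range(3)]
reg=(X>.40)&(X<.66)&(Y>-.35)&(Y<.42)&(Z>.015)&(Z<.15)
k,l,s2,c=cv2.connectedComponentsWithStats(reg.astype(np.uint8))
for i in range(1,k):
    if s2[i,4]<60: continue
    m=l==i;zt=np.percentile(Z[m],98);tp=m&(Z>zt-.008)
    print("ztop",zt.round(3),"topmid",np.round([(X[tp].max()+X[tp].min())/2,(Y[tp].max()+Y[tp].min())/2],4))
E
```

```text
20.075 [ 0.4356 -0.0193  0.3682] 1.5682232999670727 [ 0.12715267 -0.63068613  0.43771583]
(array([ 0.496 , -0.0173]), np.float64(180.3), np.float64(180.0), 437) {'red': ([0.4955, -0.019], 899), 'green': ([0.5078, -0.2834], 686), 'blue': ([0.5046, 0.2982], 567)}
(array([ 0.4966, -0.0145]), np.float64(178.2), np.float64(180.1), 47)
ztop 0.104 topmid [ 0.5075 -0.2791]
ztop 0.071 topmid [ 0.6349 -0.121 ]
ztop 0.095 topmid [ 0.491  -0.0162]
ztop 0.093 topmid [0.4391 0.1343]
ztop 0.07 topmid [0.624  0.1285]
ztop 0.044 topmid [0.4056 0.1662]
```

View pics/w8.png

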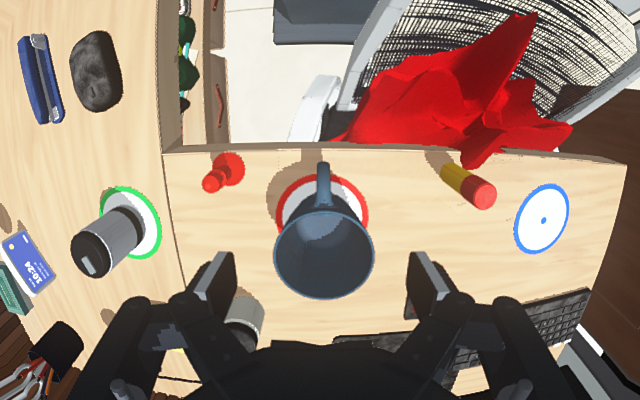

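The wrist view shows the mug at (323,255) on the red spot with its handle straight up at (323,185), towards the robot. The tumbler is on the green spot at (105,235), and pawn and glue stick are standing. Centres agree within about 2 mm and the handle is within 0.3° of straight.

```bash
python3 -c "
from workcell import *
print(finish_job())"
```

```text
the job is handed in; nothing more can be done
None
```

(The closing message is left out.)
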